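# Slide the cuttlebone under the sprung flap of the bird carrier's feed trough

## Robot

A 6-joint arm with a two-finger parallel gripper is mounted at the origin on the work surface. World frame = base frame: x ahead of the robot, y to its left, z up, the work surface at z = 0. Lengths are in m, angles in rad, forces in N, time in s.
With the tool pointing down it reaches from about 0.35 to 0.775 m from the base axis. Payload 7.3 kg.
Tool frame: the origin (TCP) lies midway between the tips of the shut fingers; the grasp point (between the pads) lies 19 mm behind it (robot.grasp_offset is the z of the grasp point in the tool frame, in m); z points along the fingers, y is the direction in which the jaws open and shut (so a half turn about z gives the same grasp; the last joint's range is limited). The gripper opens to 92 mm and grips with 3 to 60 N. Pads are 19 mm wide; open, the fingers measure 130 mm over their backs; the gripper's body (75 mm by 190 mm) begins 47 mm behind the grasp point.
Start: joints at [0.99, 0.342, 1.524, -0, 1.275, -0.146], TCP at [0.221, 0.476, 0.227] pointing down, gripper open.
Joint ranges: [-2.53, 2.53], [-0.77, 2.02], [0.04, 2.7], [-1, 4.14], [0.28, 2.66], [-3.11, 3.11]. Speed limits (rad/s): [2.57, 2.57, 3.14, 3.14, 3.14, 3.14].

## Interface

Orientations are given as [roll, pitch, yaw] about the fixed x, y, z axes, in that order (R = Rz(yaw) Ry(pitch) Rx(roll)).
In Python, from cell import observe, imaging, workorder, robot gives the robot as it stands. The module is installed in compiled form; this text tells all that it offers.
- The arm moves only by the tool send_rows, never from a script. Its argument "series" is a list of rows, each a list of 7 numbers: the shift along the tool's x, y, z in m, then the turn, a rotation vector about the tool's x, y, z in rad, then the closure, from 0 (fully open) to 1 (shut). A call has 1 to 5 rows; each row shifts and turns the commanded pose from where the row before left it, along the tool's axes as they then stand; what a row does not reach is not made up. A row lasts 1/12 s, in which the tool goes at most 41.7 mm and 7.16 degrees, less where a joint would pass 70% of its speed; a pose out of reach is approached as far as the arm can. A call is refused whole if a number of a shift passes 0.0417 or a number of a turn 0.125, either way. A call with a gripper value outside its range is refused whole. The fingers move at their own pace and stop on an object; "newtons" is the grip in N (left out, the last holds). Time passes only in rows, so rows that do not move let the fingers close. It gives the time, the measured TCP pose, the force and the opening at its end, in the units of the state.
- observe(): the state, without advancing time (a new reading comes with each control period).
- imaging.read_camera(name): name is "scene" or "side" or "wrist"; returns a dict with "color" (420x560x3 uint8, red, green, blue), "range_z" (420x560 float32, m along the optical axis (not along the pixel's ray), 0 where there is no reading), "vfov" (degrees; the focal length in pixels is half the picture's height over the tangent of half this angle, whatever the lens; pixels are square), "cx", "cy" (the principal point, pixels), "dist_coeffs" ([k1, k2, p1, p2, k3] as OpenCV has them; the pictures are not rectified), "T" (4x4, takes a point from camera to world coordinates). Camera axes: x right, y down, z forward; pixel columns grow to the right and rows downward; lengths in m; the calibration is good to about 2 mm. A picture is of the moment at which its call begins.
- workorder.hand_in(): hands the job in, once; it reports no verdict.
The state is a dict: "time": time; "qpos": joint angles; "qvel": joint speeds; "joint_efforts": joint torques, N m; "tool_pos": TCP position; "tool_rot": TCP orientation; "contact_force": force on the tool from outside, world axes, zero at the start; "torque": the same for the moment, N m; "opening": finger opening in m.
Only numpy, scipy, OpenCV 4.12 (cv2) and the standard library are available. Lean on these libraries where they do the work, as an engineer would, in place of code of your own. Each camera call takes 0.05 s, during which the arm holds its last target.

## Task

Press down the steel rail beside the feed trough with one fingertip so that the spring-closed flap swings up, and while that finger holds the flap open, push the cuttlebone holder (it has an upright thumb tab to push on) with the other finger along the trough and under the flap until its nose is against the carrier wall. Then back off and let the flap spring fully shut over it. Only push the holder: never lift or tip it off the trough floor, and leave the bowl, the perch and the clip where they are.

Things in the scene. Friction and masses are not known exactly. Their poses are not given: they have to be found in the camera images.
- feeder: White plastic feed trough and the grey bird carrier with white lid (180 x 150 mm, 150 mm tall plus handle) it is fixed to; one fixed piece. Origin on the table, below the flap's hinge axis, level with the flap's front edge. y runs along the trough towards the carrier (push direction), x across from hinge to channel, z up. All x, y, z below are mm in this frame. Carrier: x -80 to 100, y 60 to 212.
- channel (a point): Centre of the floor of the trough's open part: x 26, y -76, z 6. Channel 44 wide (x 4 to 48), floor z 6; open above from y -153 to 0, covered by the flap from y 0 to 58, ending at the carrier wall at y 60. Outer wall up to z 20 (30 where covered), inner wall up to z 28, with posts and hinge rod up to z 37.
- stop (a point): Point on the carrier's wall where the trough ends: x 26, y 60, z 15. The holder's nose rests against it when home; holder_mid is then at y 35, z 15 and x about 26.
- flap (a joint): Angle (rad) of the sprung white flap: 0 shut, growing as it opens, stop at 1.05. Hinge axis along y at x 0, z 34. Plate 54 x 58, 4 thick, over the channel; a lip under its front edge (y 0 to 4, x 12 to 40, down to z 12 when shut) bars the tray. Pressing the rail opens it, about 6 N in all; above 0.7 the lip clears the tray. Let go, it springs shut. Open, it stands up to z 82.
- rail_mid (a point): Middle (y -68) of the steel press rail on the flap: round bar 12 mm thick along y, from y -156 to 20, joined to the hinge by an arm at each end only. It turns with the flap, 40 mm from the hinge axis: at flap angle q its centre is at x = -40 cos(0.5 - q), z = 34 + 40 sin(0.5 - q), so z 53 shut and z 13 fully open. Press it anywhere; a fingertip can slide along it; below it is empty.
- holder_mid (a point): Centre, half-way up, of the tray of the grey cuttlebone holder (70 g) lying loose in the open part of the trough. Axes nearly parallel to the feeder's, y to the nose. Tray 38 wide (x), 50 long (y), 18 tall: nose 25 ahead, underside 9 below this point. A neck behind it (22 wide, 5 tall, 16 long) fits under the shut flap's lip and carries the upright thumb tab.
- holder_tab (a point): Centre of the rear face of the holder's upright thumb tab, the face to push on: 30 wide, 5 thick, 34 tall from the trough's floor (top at z 40), 46 mm behind the tray's centre. With the holder home it lies at y -11, still outside the flap.
- bowl_rim (a point): Centre of the mouth of the yellow ceramic bowl, 80 mm wide, 38 mm tall. Stays where it is.
- perch: Small wooden swing perch lying flat: a dowel 100 mm long and 12 mm thick along its y axis with a wire bow to 62 mm on its +x side. Origin under the dowel's middle. Stays where it is.
- clip: Bent steel feeder clip, 30 x 50 mm, 38 mm tall. Origin under its middle. Stays where it is.
Mind the look-alikes: they are no part of the job. What is shaped like the part that bears holder_mid but brown or green is not meant.

How it is judged:
By the outcome, as a careful person would: the job done as asked, in the order asked, and still so for the second after the job is handed in, with the robot touching nothing.
It also fails if it takes over 38 s, if anything falls off the work surface, if the arm or the gripper's body presses on something with over 40 N, if the wrist force passes 120 N, or if a joint passes its speed limit or range.

## Working session

There is one attempt and no reset: what is moved stays moved. The work goes in short steps, Python scripts to look and compute and a tool call to move; the robot and the scene stay as the last step left them, time stands still between calls to the robot, and variables do not carry over. Pictures are saved under pics/ and viewed, and the job is handed in when it is done.

Besides the shell and the picture viewer there is one more tool, called after "Call:" by a JSON object that holds its "name" and its "arguments", one argument or row to a line. send_rows: Moves the arm, as the interface text tells. Its arguments: {"type":"object","properties":{"series":{"type":"array","items":{"type":"array","items":{"type":"number"}}},"newtons":{"type":"number"}},"required":["series"]}

```bash
mkdir -p pics; ls
python3 - <<'E'
from cell import observe, imaging
import cv2,numpy as np,pickle
s=observe();print({k:np.round(v,3).tolist() for k,v in s.items()})
for n in("scene","side","wrist"):
    d=imaging.read_camera(n);pickle.dump(d,open(f"{n}0.pkl","wb"))
    cv2.imwrite(f"pics/{n}0.png",d["color"][...,::-1]);print(n,d["vfov"],d["cx"],d["cy"],d["dist_coeffs"],np.round(d["T"],3).tolist())
E
```

```text
pics
{'time': 0.0, 'qpos': [0.99, 0.343, 1.525, 0.0, 1.275, -0.146], 'qvel': [0.001, -0.001, -0.001, 0.001, 0.001, 0.001], 'joint_efforts': [0.0, -43.126, -24.422, 0.072, 0.056, -0.0], 'tool_pos': [0.221, 0.476, 0.226], 'tool_rot': [-3.14, -0.0, 2.707], 'contact_force': [-0.281, -0.122, 0.327], 'torque': [0.006, 0.048, 0.028], 'opening': 0.092}
scene 44.43514221290254 276.88844307601715 208.2245030832926 [-0.03684274  0.          0.          0.          0.        ] [[-0.094, 0.793, -0.602, 1.136], [0.996, 0.077, -0.053, 0.07], [0.004, -0.605, -0.796, 0.733], [0.0, 0.0, 0.0, 1.0]]
side 55.685188425003886 278.9385507043759 212.07400343810016 [0.01132068 0.         0.         0.         0.        ] [[-0.932, 0.268, -0.243, 0.791], [0.362, 0.707, -0.608, 0.383], [0.009, -0.654, -0.756, 0.547], [0.0, 0.0, 0.0, 1.0]]
wrist 64.02983682817566 275.8656105480673 206.62127299521975 [-0.070887  0.        0.        0.        0.      ] [[0.421, 0.877, 0.231, 0.159], [0.907, -0.407, -0.109, 0.504], [-0.001, 0.255, -0.967, 0.383], [0.0, 0.0, 0.0, 1.0]]
```

View pics/scene0.png

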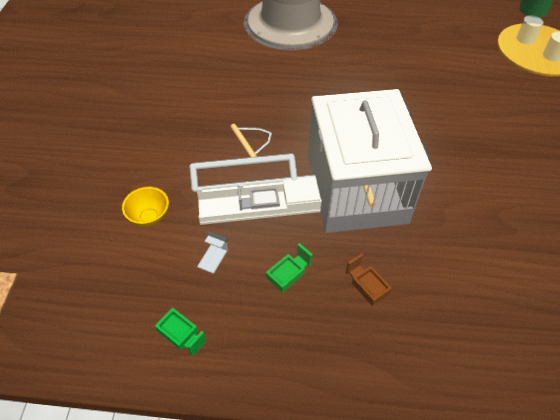

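View pics/side0.png

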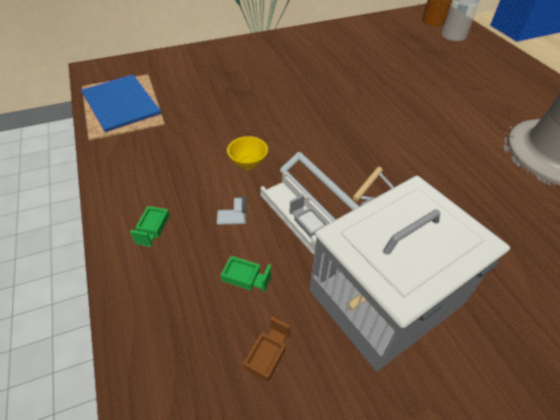

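View pics/wrist0.png

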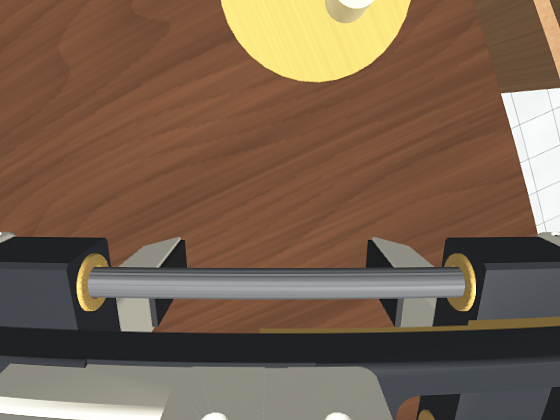

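Scene view: trough centred at about (258,200), the rail along (195,165)-(293,158), and the grey holder in the trough with its tray at (263,199) and tab at (243,196). Look-alikes are the green holders at (288,270) and (180,328), and the brown one at (370,283). The one I want is the grey holder at (258,198). The carrier is to the right (+y world).

```bash
cat > h.py <<'E'
import numpy as np,cv2,pickle
def K(d):
    f=d["color"].shape[0]/2/np.tan(np.radians(d["vfov"]/2)); return np.array([[f,0,d["cx"]],[0,f,d["cy"]],[0,0,1.]])
def cloud(d):
    H,W=d["range_z"].shape; u,v=np.meshgrid(np.arange(W),np.arange(H))
    p=cv2.undistortPoints(np.stack([u,v],-1).reshape(-1,1,2).astype(float),K(d),np.array(d["dist_coeffs"])).reshape(H,W,2)
    z=d["range_z"][...,None]; P=np.concatenate([p*z,z],-1); return P@d["T"][:3,:3].T+d["T"][:3,3]
def proj(d,X):
    Ti=np.linalg.inv(d["T"]); r,_=cv2.Rodrigues(Ti[:3,:3]); return cv2.projectPoints(np.array(X,float).reshape(-1,3),r,Ti[:3,3],K(d),np.array(d["dist_coeffs"]))[0].reshape(-1,2)
def crop(d,x0,y0,x1,y1,s,fn):
    cv2.imwrite(fn,cv2.resize(d["color"][y0:y1,x0:x1,::-1],None,fx=s,fy=s,interpolation=cv2.INTER_CUBIC))
E
python3 - <<'E'
from h import *
d=pickle.load(open("scene0.pkl","rb"));crop(d,180,85,440,235,3,"pics/sc.png")
P=cloud(d)
for n,(u,v) in dict(lidFL=(324,175),lidFR=(423,168),lidBL=(317,99),lidBR=(408,97),railL=(195,165),railm=(245,162),railR=(290,158),tab=(244,192),tray=(264,193),traymid=(263,199),flap=(302,190),outerwallL=(203,214),outR=(300,211)).items(): print(n,np.round(P[v,u],4))
d=pickle.load(open("side0.pkl","rb"));crop(d,220,130,440,280,3,"pics/sd.png")
E
```

```text
lidFL [0.5838 0.0977 0.1026]
lidFR [0.5973 0.2451 0.1511]
lidBL [0.4561 0.0773 0.1507]
lidBR [0.2549 0.2741 0.0012]
railL [ 0.5434 -0.1277  0.0577]
railm [ 0.5284 -0.0407  0.0583]
railR [0.511  0.0378 0.0583]
tab [ 0.5625 -0.0399  0.0161]
tray [ 0.5692 -0.0029  0.026 ]
traymid [ 0.5811 -0.0034  0.0238]
flap [0.5654 0.0636 0.0376]
outerwallL [ 0.6121 -0.1064  0.0076]
outR [0.5894 0.0629 0.0082]
```

View pics/sc.png

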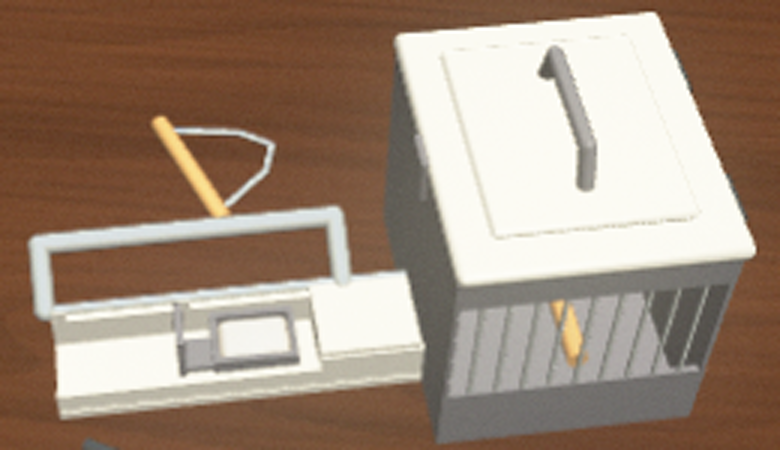

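View pics/sd.png

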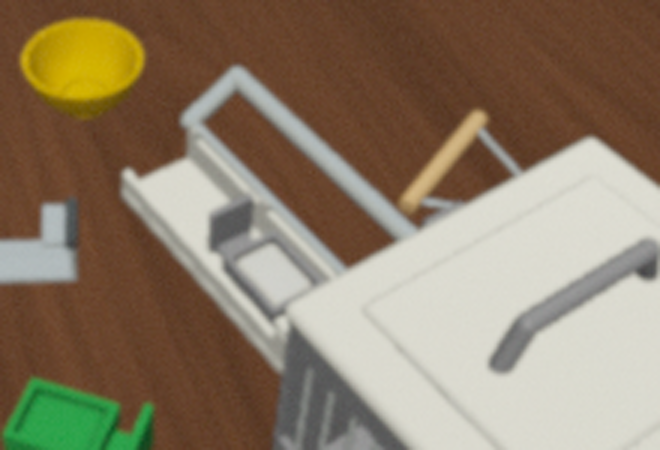

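```bash
cat > fit.py <<'E'
from h import *
from scipy.optimize import least_squares
ds=pickle.load(open("scene0.pkl","rb"));dd=pickle.load(open("side0.pkl","rb"))
def F(p,X):
    X=np.atleast_2d(X)/1000.; c,s=np.cos(p[2]),np.sin(p[2]); return np.c_[p[0]+c*X[:,0]-s*X[:,1],p[1]+s*X[:,0]+c*X[:,1],X[:,2]]
P=cloud(ds)
def railpts():
    m=np.zeros(P.shape[:2],bool);m[150:175,200:288]=1
    m&=(P[...,2]>.054)&(P[...,2]<.063)
    return P[m]
R=railpts()
rail=R[:,:2]; 
# camera in +x side & above: visible surface; use mean of highest pts -> axis
top=R[R[:,2]>.0575]
cor=[((100,60,0),(326.7,231.7)),((100,212,0),(409.3,223.3))]
def res(p):
    c,s=np.cos(p[2]),np.sin(p[2]); d=top[:,:2]-p[:2]; x=c*d[:,0]+s*d[:,1]
    r=(x+0.0351-0.001)/0.002; r=r/np.sqrt(len(r))*3
    q=proj(ds,F(p,[a for a,_ in cor]))-np.array([b for _,b in cor])
    return np.r_[r,q.ravel()]
p=least_squares(res,[.56,.02,.19]).x
if __name__=="__main__":
    print(p,len(top),np.round(res(p)[-4:],2),res(p)[:-4].std()*np.sqrt(len(top))/3*2)
    np.save("p.npy",p)
    L=[]
    def draw(d,fn,x0,y0,x1,y1):
        im=cv2.resize(d["color"][y0:y1,x0:x1,::-1],None,fx=3,fy=3,interpolation=cv2.INTER_CUBIC)
        for line,col in [([(4,-153,28),(4,0,28)],(0,0,255)),([(48,-153,20),(48,0,20)],(0,0,255)),([(4,-153,6),(48,-153,6)],(255,0,0)),([(-35,-156,53),(-35,20,53)],(0,200,0)),([(0,0,36),(54,0,36),(54,58,36),(0,58,36),(0,0,36)],(255,0,255)),([(100,60,0),(100,212,0)],(0,255,255)),([(100,60,0),(100,60,150),(100,212,150),(-80,212,150),(-80,60,150),(100,60,150)],(0,255,255))]:
            q=((proj(d,F(p,line))-[x0,y0]+.5)*3).round().astype(int)
            cv2.polylines(im,[q.reshape(-1,1,2)],False,col,1)
        cv2.imwrite(fn,im)
    draw(ds,"pics/fs.png",180,85,440,235);draw(dd,"pics/fd.png",220,130,440,280)
E
python3 fit.py
```

```text
[0.54302763 0.02842211 0.23790927] 359 [-0.95  1.16  1.07 -0.5 ] 2.8003064686728947
```

```bash
sleep 1
```

```text
(no output)
```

View pics/fs.png

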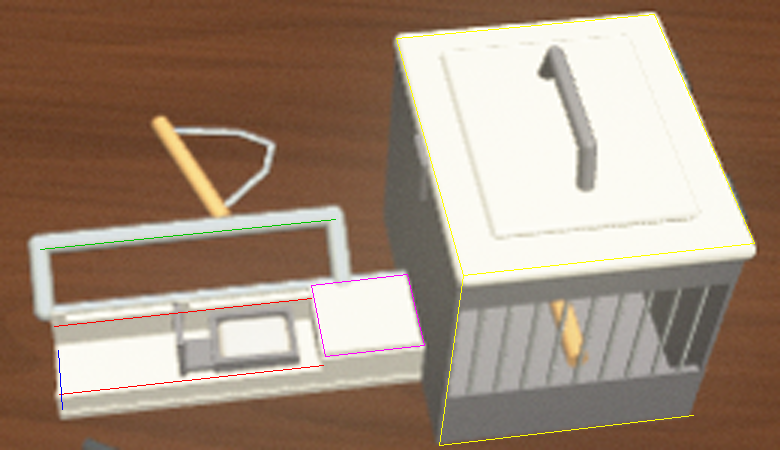

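View pics/fd.png

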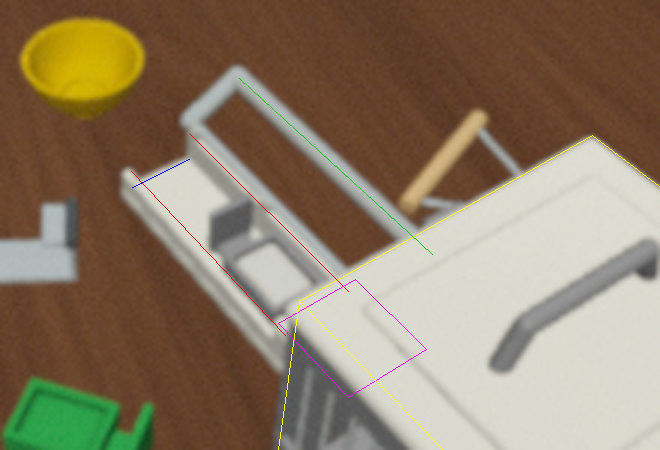

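```bash
cat > fit2.py <<'E'
from fit import *
def rows(d,cols,v0,v1):
    im=d["color"].astype(float); out=[]
    for u in cols:
        c=im[:,u,2]; vs=[]
        a,b=v0(u),v1(u); w=np.clip(c[a:b]-90,0,None)*(c[a:b]>90); out.append((u,(w*np.arange(a,b)).sum()/w.sum()))
    return np.array(out)
l0=proj(ds,F(p,[(-35,-150,53),(-35,15,53)])); l1=proj(dd,F(p,[(-35,-140,53),(-35,-30,53)]))
def band(l,h): return (lambda u:int(np.interp(u,l[:,0],l[:,1]))-h),(lambda u:int(np.interp(u,l[:,0],l[:,1]))+h+1)
A=rows(ds,range(205,285,4),*band(l0,7)); B=rows(dd,range(306,345,3),*band(l1,10))
print(A[:3],A[-3:],B[:3],B[-3:])
lid=[((100,60,150),(180+463/3,85+278/3)),((100,212,150),(180+754/3,85+247/3)),((-80,60,150),(180+396/3,85+38/3)),((-80,212,150),(180+655/3,85+13/3))]
lidd=[((-80,60,150),(220+592/3,130+136/3))]
def lineres(d,p,obs):
    ys=np.linspace(-150,15,40); q=proj(d,F(p,np.c_[-35.1+0*ys,ys,53.2+0*ys])); o=np.argsort(q[:,0]); return np.interp(obs[:,0],q[o,0],q[o,1])-obs[:,1]
def res2(p):
    r=[]
    C=cor
    r.append((proj(ds,F(p,[a for a,_ in C]))-np.array([b for _,b in C])).ravel())
    r.append(lineres(ds,p,A)*np.sqrt(4/len(A))); r.append(lineres(dd,p,B)*np.sqrt(4/len(B)))
    r.append((proj(ds,F(p,[(-35.1,-156,53.2)]))-[180+38/3,85+241/3]).ravel())
    r.append((proj(dd,F(p,[(-35.1,-156,53.2)]))-[220+239/3,130+74/3]).ravel())
    return np.concatenate(r)
p2=least_squares(res2,p).x; print(p2); print(np.round(res2(p2),2))
np.save("p.npy",p2)
# holder: grey pixels
def inv(p,X):
    c,s=np.cos(p[2]),np.sin(p[2]);d=X[...,:2]-p[:2];return np.stack([c*d[...,0]+s*d[...,1],-s*d[...,0]+c*d[...,1],X[...,2]],-1)*1000
Q=inv(p2,P)
for u,v in [(238,187),(240,187),(241,190),(242,195),(242,200),(253,203),(278,192),(278,204),(252,190),(265,191),(265,206)]: print(u,v,np.round(Q[v,u],1),ds["color"][v,u])
crop(ds,190,175,310,225,6,"pics/ho.png"); crop(dd,260,170,350,250,7,"pics/hod.png")
# pixel->plane z
E
python3 fit2.py
```

```text
[[205.         164.51123596]
 [209.         164.00977654]
 [213.         163.72934473]] [[273.         157.87938289]
 [277.         157.51988636]
 [281.         156.98209366]] [[306.         161.27777778]
 [309.         164.13994169]
 [312.         166.9852071 ]] [[336.         189.29355281]
 [339.         192.17721519]
 [342.         194.92739726]]
[0.54195413 0.02819467 0.23390938]
[-1.26  0.78  0.83 -0.59  0.47  0.51  0.46  0.5   0.46  0.42  0.49  0.43
  0.42  0.43  0.38  0.5   0.81  0.42  0.41  0.34  0.43  0.35  0.33  0.39
 -0.36 -0.42 -0.46 -0.44 -0.49 -0.49 -0.52 -0.54 -0.58 -0.54 -0.59 -0.66
 -0.66  0.34  1.45  0.22  0.33]
238 187 [ 13.6 -81.2  43.1] [183 177 174]
240 187 [  2.3 -77.4  29. ] [188 184 171]
241 190 [  4.2 -76.1  22.7] [172 166 153]
242 195 [  5.1 -75.1   9.3] [221 217 199]
242 200 [ 17.9 -76.2  11.1] [166 163 158]
253 203 [ 35.6 -58.1  21.7] [188 181 170]
278 192 [ 6.3 -9.7  8.3] [233 229 218]
278 204 [ 43.5 -15.   21.4] [120 120 114]
252 190 [  8.4 -56.8  24.5] [164 160 157]
265 191 [ 12.  -34.   22.2] [213 209 196]
265 206 [ 43.8 -38.   20. ] [121 118 111]
```

```bash
sleep 1
```

```text
(no output)
```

View pics/ho.png

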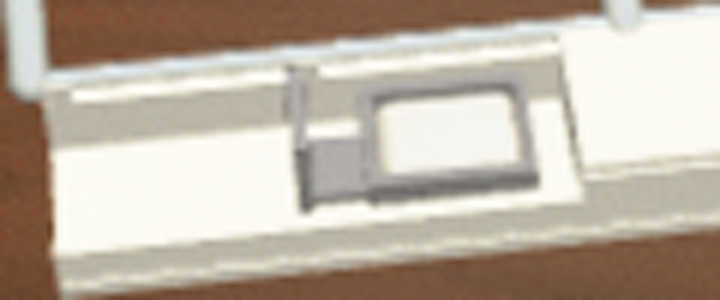

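View pics/hod.png

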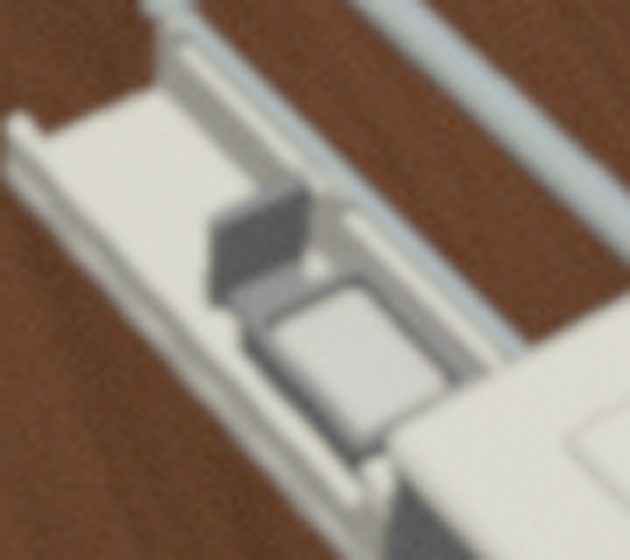

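```bash
cat > g.py <<'E'
from fit2 import *
def px(d,u,v,z,p):
    q=cv2.undistortPoints(np.array([[[u,v]]],float),K(d),np.array(d["dist_coeffs"])).ravel(); r=d["T"][:3,:3]@np.r_[q,1]; o=d["T"][:3,3]
    return inv(p,o+r*(z/1000-o[2])/r[2])
if __name__=="__main__":
    pp=p2
    for n,d,u,v,z in [("noseL",ds,278,188.3,24),("noseR",ds,279.5,205.0,24),("rearL",ds,251,190,24),("tabtop",ds,238.3,186.3,40),("tabbot",ds,240.3,210,6),
      ("s tabtopL",dd,260+210/7,170+217/7,40),("s tabtopR",dd,260+300/7,170+182/7,40),("s trayrearR",dd,260+243/7,170+345/7,24)]: print(n,np.round(px(d,u,v,z,pp),1))
    def wl(x,y): return np.round(F(pp,[(x,y,0)])[0],4)
    print(wl(-6.5,-105),wl(-6.5,-20))
E
python3 g.py | tail -9
```

```text
noseL [ 10.4 -10.3  24. ]
noseR [ 48. -13.  24.]
rearL [  7.8 -58.5  24. ]
tabtop [  9.5 -80.5  40. ]
tabbot [ 35.9 -81.3   6. ]
s tabtopL [ 41. -81.  40.]
s tabtopR [ 15.5 -78.   40. ]
s trayrearR [ 50.2 -53.7  24. ]
[ 0.56   -0.0755  0.    ] [0.5403 0.0072 0.    ]
```

Detection: nose at feeder y≈-11, tab rear face at y≈-81, holder x≈28. The close crop confirms the grey one in the trough. The feeder is at world (0.542, 0.028), yaw 0.235. Next I travel above it.

Call:
{"name": "send_rows", "arguments": {
  "series": [
    [-0.03,-0.02,-0.02,0,0,0,0.5],
    [-0.0335,-0.0225,-0.01,0,0,0,0.5],
    [-0.034,-0.0225,0,0,0,0,0.5],
    [-0.034,-0.0225,0,0,0,0,0.5],
    [-0.034,-0.0225,0,0,0,0,0.5]
  ]
}}

```text
time: 0.57
tool_pos: [0.3253, 0.3051, 0.2568]
tool_rot: [3.141, 0.0, 2.708]
contact_force: [1.6, -0.5, -0.1]
opening: 0.0626
```

Call:
{"name": "send_rows", "arguments": {
  "series": [
    [-0.034,-0.0225,0,0,0,0,0.5],
    [-0.034,-0.0225,0,0,0,0,0.5],
    [-0.034,-0.0225,0,0,0,0,0.5],
    [-0.034,-0.0225,0,0,0,0,0.5],
    [-0.034,-0.0225,0,0,0,0,0.5]
  ]
}}

```text
time: 0.98
tool_pos: [0.4322, 0.1311, 0.2567]
tool_rot: [3.141, -0.0, 2.707]
contact_force: [1.0, 1.1, -0.5]
opening: 0.046
```

Call:
{"name": "send_rows", "arguments": {
  "series": [
    [-0.034,-0.0225,0,0,0,0,0.5],
    [-0.034,-0.0225,0,0,0,0,0.5],
    [-0.034,-0.0225,0,0,0,0,0.5],
    [-0.034,-0.0225,0,0,0,0,0.5],
    [-0.034,-0.0225,0,0,0,0,0.5]
  ]
}}

```text
time: 1.4
tool_pos: [0.539, -0.0426, 0.2565]
tool_rot: [3.141, -0.0, 2.706]
contact_force: [0.9, 1.1, 0.8]
opening: 0.0461
```

Call:
{"name": "send_rows", "arguments": {
  "series": [
    [-0.034,-0.0225,0,0,0,0,0.5],
    [0,0,0,0,0,0.12,0.5],
    [0,0,0,0,0,0.12,0.5],
    [0,0,0,0,0,0.12,0.5],
    [0,0,0,0,0,0.12,0.5]
  ]
}}

```text
time: 1.82
tool_pos: [0.5597, -0.0757, 0.2561]
tool_rot: [-3.141, -0.001, 2.22]
contact_force: [0.2, 0.5, 0.1]
opening: 0.0461
```

```bash
python3 -c "
from cell import observe
import numpy as np
print({k:np.round(v,3).tolist() for k,v in observe().items()})"
```

```text
{'time': 1.817, 'qpos': [-0.27, 0.397, 1.36, 0.0, 1.387, -0.92], 'qvel': [0.007, -0.005, 0.003, 0.0, -0.001, 1.429], 'joint_efforts': [-0.371, -46.59, -25.48, 0.002, 0.079, -1.912], 'tool_pos': [0.56, -0.076, 0.256], 'tool_rot': [-3.141, -0.001, 2.22], 'contact_force': [0.221, 0.541, 0.076], 'torque': [-0.046, 0.057, 0.039], 'opening': 0.046}
```

Call:
{"name": "send_rows", "arguments": {
  "series": [
    [0,0,0,0,0,0.12,0.5],
    [0,0,0,0,0,0.12,0.5],
    [0,0,0,0,0,0.12,0.5],
    [0,0,0,0,0,0.12,0.5],
    [0,0,0,0,0,0.12,0.5]
  ]
}}

```text
time: 2.23
tool_pos: [0.5597, -0.0753, 0.2563]
tool_rot: [-3.141, -0.0, 1.621]
contact_force: [-0.6, 0.1, -0.2]
opening: 0.046
```

Call:
{"name": "send_rows", "arguments": {
  "series": [
    [0,0,0,0,0,0.12,0.5],
    [0,0,0,0,0,0.12,0.5],
    [0,0,0,0,0,0.12,0.5],
    [0,0,0,0,0,0.12,0.5],
    [0,0,0,0,0,0.12,0.5]
  ]
}}

```text
time: 2.65
tool_pos: [0.5597, -0.0753, 0.2563]
tool_rot: [-3.141, 0.0, 1.021]
contact_force: [0.5, 0.5, 0.1]
opening: 0.0461
```

Call:
{"name": "send_rows", "arguments": {
  "series": [
    [0,0,0,0,0,0.12,0.5],
    [0,0,0,0,0,0.12,0.5],
    [0,0,0,0,0,0.12,0.5],
    [0,0,0,0,0,0.12,0.5],
    [0,0,0,0,0,0.12,0.5]
  ]
}}

```text
time: 3.07
tool_pos: [0.5597, -0.0752, 0.2563]
tool_rot: [-3.141, 0.001, 0.421]
contact_force: [0.2, -0.5, 0.2]
opening: 0.0462
```

Call:
{"name": "send_rows", "arguments": {
  "series": [
    [0,0,0,0,0,0.12,0.5],
    [0,0,0,0,0,0.12,0.5],
    [0,0,0,0,0,0.12,0.5],
    [0,0,0,0,0,0.12,0.5],
    [0,0,0,0,0,0.12,0.5]
  ]
}}

```text
time: 3.48
tool_pos: [0.5597, -0.0753, 0.2563]
tool_rot: [-3.141, 0.001, -0.179]
contact_force: [0.4, 0.2, -0.5]
opening: 0.046
```

Call:
{"name": "send_rows", "arguments": {
  "series": [
    [0,0,0,0,0,0.12,0.5],
    [0,0,0,0,0,0.12,0.5],
    [0,0,0,0,0,0.12,0.5],
    [0,0,0,0,0,0.12,0.5],
    [0,0,0,0,0,0.12,0.5]
  ]
}}

```text
time: 3.9
tool_pos: [0.5597, -0.0752, 0.2563]
tool_rot: [3.141, 0.001, -0.779]
contact_force: [0.2, 0.7, 0.1]
opening: 0.0458
```

Call:
{"name": "send_rows", "arguments": {
  "series": [
    [0,0,0,0,0,0.12,0.5],
    [0,0,0,0,0,0.12,0.5],
    [0,0,0,0,0,0.12,0.5],
    [0,0,0,0,0,0.05,0.5],
    [0,0,0,0,0,0,0.5]
  ]
}}

```text
time: 4.32
tool_pos: [0.5597, -0.0753, 0.2564]
tool_rot: [3.141, 0.0, -1.185]
contact_force: [0.1, -0.5, -0.2]
opening: 0.046
```

Run:
```python
from cell import observe,imaging
from h import *
s=observe();print({k:np.round(s[k],4).tolist() for k in("time","qpos","tool_pos","tool_rot","contact_force")})
d=imaging.read_camera("wrist");pickle.dump(d,open("wrist1.pkl","wb"));cv2.imwrite("pics/w1.png",d["color"][...,::-1])
```

```text
{'time': 4.3167, 'qpos': [-0.2695, 0.3958, 1.3599, 0.0001, 1.3866, 2.4863], 'tool_pos': [0.5597, -0.0753, 0.2564], 'tool_rot': [3.1411, 0.0005, -1.185], 'contact_force': [0.1014, -0.5443, -0.1943]}
```

View pics/w1.png

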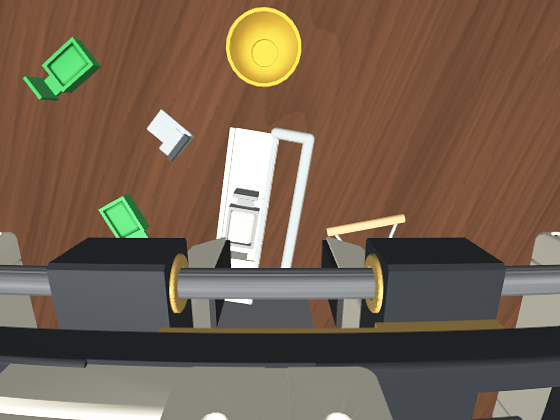

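The wrist view shows the trough at (240,215), the rail from (309,137) to (287,265), the tab at (246,194) and the tray at (242,228). I'll cross-check against the fit.

```bash
cat > chk.py <<'E'
from g import *
d=pickle.load(open("wrist1.pkl","rb"));crop(d,200,120,330,260,4,"pics/w1c.png")
for n,u,v,z in [("rail",303.5,180,53),("rail",295,230,53),("railend",309,137,53),("tabrear top",246,189,40)]: print(n,np.round(px(d,u,v,z,p2),1))
E
python3 chk.py|tail -4
```

```text
rail [ -36.3 -113.    53. ]
rail [-36.6 -55.2  53. ]
railend [ -34.2 -159.3   53. ]
tabrear top [ 25.  -90.8  40. ]
```

```bash
sleep 1
```

```text
(no output)
```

View pics/w1c.png

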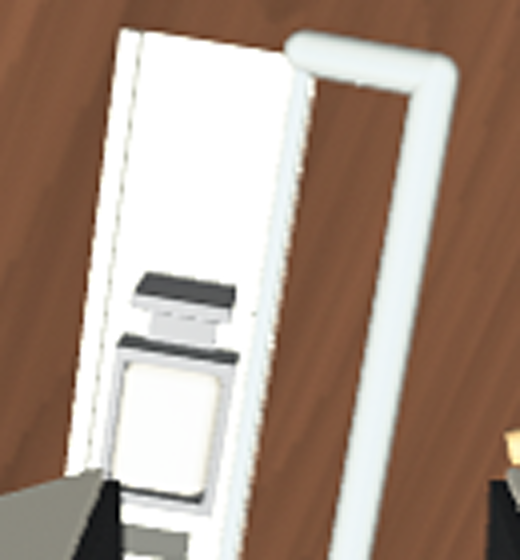

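Call:
{"name": "send_rows", "arguments": {
  "series": [
    [0,0,0.03,0,0,0.075,0.5],
    [0,0,0.04,0,0,0.075,0.5],
    [0,0,0.04,0,0,0,0.5],
    [0,0,0.03,0,0,0,0.5],
    [0,0,0.02,0,0,0,0.5]
  ]
}}

```text
time: 4.78
tool_pos: [0.558, -0.0748, 0.0932]
tool_rot: [3.137, 0.002, -1.331]
contact_force: [-0.4, -0.7, -0.2]
opening: 0.0459
```

Run:
```python
from cell import observe,imaging
from h import *
s=observe();print({k:np.round(s[k],4).tolist() for k in("time","qpos","tool_pos","tool_rot","contact_force")})
for n,b in(("scene",(150,60,350,230)),("side",(220,60,400,260)),("wrist",(100,150,460,420))):
    d=imaging.read_camera(n);pickle.dump(d,open(n+"2.pkl","wb"));crop(d,*b,{"scene":4,"side":3,"wrist":2}[n],f"pics/{n}2.png")
```

```text
{'time': 4.7833, 'qpos': [-0.2694, 0.5493, 1.5894, 0.0001, 1.0078, 2.6322], 'tool_pos': [0.558, -0.0748, 0.0932], 'tool_rot': [3.1373, 0.0025, -1.331], 'contact_force': [-0.3686, -0.7208, -0.2126]}
```

View pics/scene2.png

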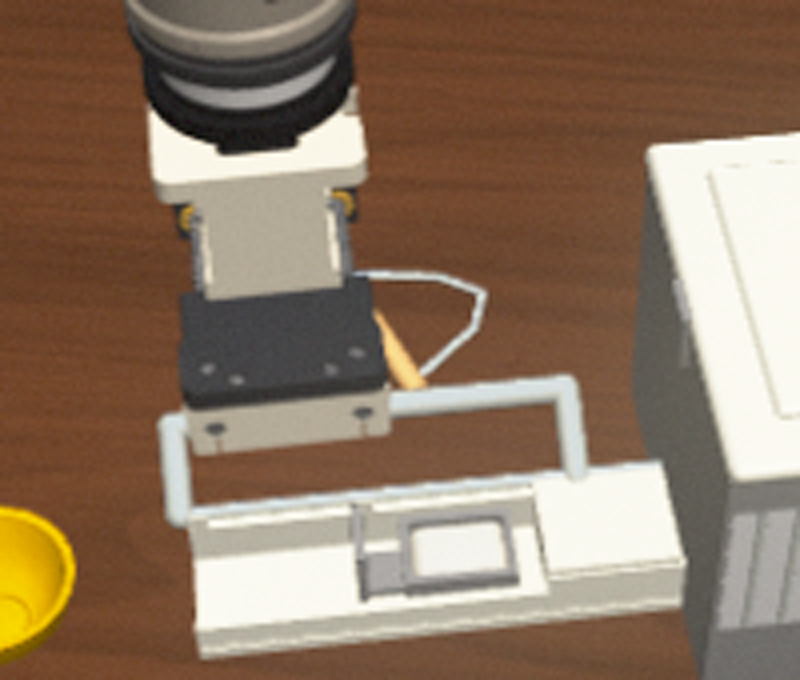

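View pics/side2.png

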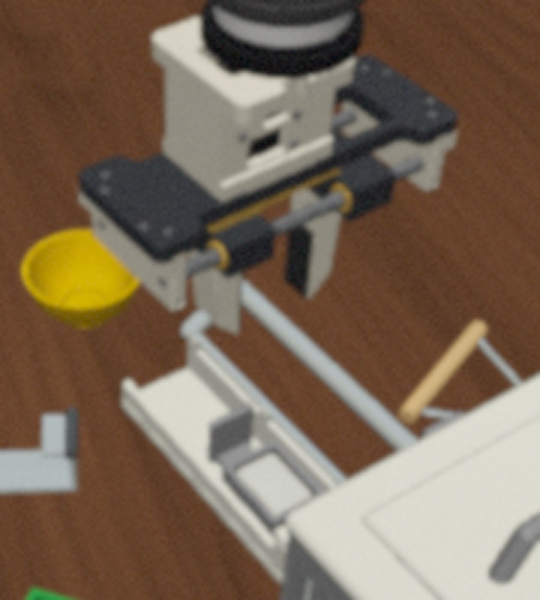

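View pics/wrist2.png

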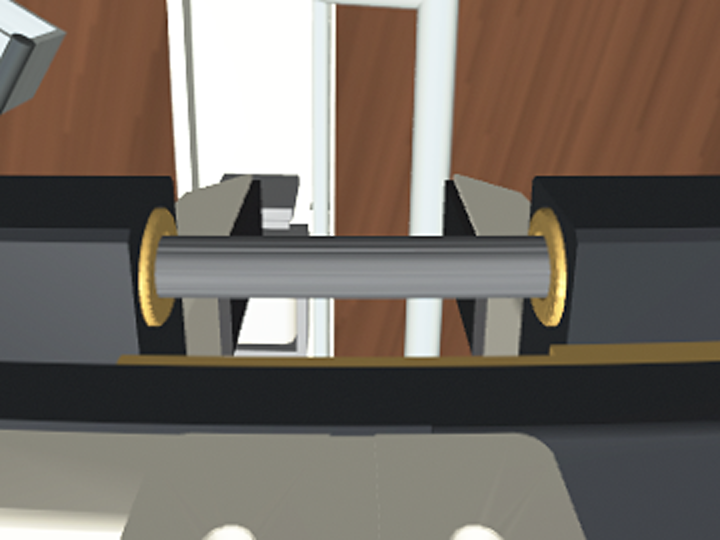

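```bash
cat > tip.py <<'E'
from h import *
from scipy.spatial.transform import Rotation as R
T=np.array([.558,-.0748,.0932]);Rt=R.from_euler('xyz',[3.1373,.0025,-1.331]).as_matrix()
for n in("side","wrist"):
    d=pickle.load(open(n+"2.pkl","rb"));X=(cloud(d)-T)@Rt*1000
    m=(d["range_z"]>0)&(abs(X[...,0])<14)&(X[...,2]>-40)&(X[...,2]<3)&(abs(X[...,1])<60)
    Y=X[m]
    for z0 in range(-40,2,6):
        k=Y[(Y[:,2]>=z0)&(Y[:,2]<z0+6)]
        for sgn in(1,-1):
            q=k[k[:,1]*sgn>0]
            if len(q)>5: print(n,z0,sgn,len(q),"y",np.round(np.percentile(q[:,1],[2,25,50,75,98]),1),"x",np.round(np.percentile(q[:,0],[2,98]),1))
E
python3 tip.py
```

```text
side -40 1 43 y [21.8 22.9 25.  33.9 39.6] x [-11.9   3. ]
side -40 -1 36 y [-42.7 -41.7 -38.3 -31.9 -23.9] x [-12.    2.9]
side -34 1 50 y [21.1 22.5 23.5 29.3 37.1] x [-12.1   8.2]
side -34 -1 44 y [-42.1 -41.6 -40.7 -34.4 -25.8] x [-12.1   6.5]
side -28 1 42 y [21.7 22.9 24.2 32.3 39.1] x [-12.4   8.3]
side -28 -1 42 y [-41.8 -41.1 -40.4 -32.3 -25.7] x [-12.6   9.9]
side -22 1 42 y [21.8 22.9 23.6 29.1 37.6] x [-11.9   8.6]
side -22 -1 42 y [-41.5 -40.6 -39.7 -33.2 -25.7] x [-12.4   9.2]
side -16 1 43 y [21.7 22.7 23.5 31.  38.4] x [-12.4   8.1]
side -16 -1 38 y [-40.7 -40.1 -39.4 -31.2 -24.7] x [-12.8   7.8]
side -10 1 39 y [21.5 22.3 22.9 27.  34.6] x [-12.   8.]
side -10 -1 22 y [-39.6 -35.5 -31.  -27.6 -24. ] x [-12.   -1.6]
side -4 1 31 y [21.7 22.7 23.1 24.6 32.3] x [-11.7   8.7]
side -4 -1 8 y [-30.7 -27.9 -26.4 -25.9 -23.9] x [-11.4  -9.9]
wrist -40 1 62 y [23.8 24.  24.  24.1 34.7] x [-9.5 11.2]
wrist -40 -1 59 y [-31.  -22.  -21.9 -21.8 -21.7] x [-9.9 11.1]
wrist -34 1 214 y [23.9 26.4 30.  33.4 36.8] x [-8.5 11.3]
wrist -34 -1 213 y [-34.8 -31.2 -27.7 -24.2 -21.7] x [-8.3 11.4]
wrist -28 1 228 y [23.8 26.2 30.2 34.6 38.4] x [-7.9 11.2]
wrist -28 -1 219 y [-36.1 -32.3 -27.9 -24.1 -21.7] x [-8.3 11.3]
wrist -22 1 217 y [23.8 26.2 30.3 35.2 39.7] x [ 5.3 11.3]
wrist -22 -1 235 y [-37.7 -33.1 -28.4 -24.1 -21.6] x [ 5.  11.3]
wrist -16 1 220 y [23.8 25.2 29.6 35.  40.1] x [ 1.6 11.3]
wrist -16 -1 219 y [-37.7 -33.3 -28.  -23.6 -21.7] x [ 2.9 11.3]
wrist -10 1 165 y [23.8 24.1 27.9 32.1 37.4] x [-0.5 11.2]
wrist -10 -1 150 y [-34.1 -29.8 -26.  -22.2 -21.6] x [-0.4 11.3]
wrist -4 1 94 y [23.8 23.9 24.6 27.2 31.5] x [-3.7 11.1]
wrist -4 -1 90 y [-29.7 -25.4 -23.2 -22.1 -21.6] x [-3.6 11.2]
```

Call:
{"name": "send_rows", "arguments": {
  "series": [
    [0,-0.002,0.01,0,0,0,0.45],
    [0,0,0.01,0,0,0,0.45],
    [0,0,0.01,0,0,0,0.45],
    [0,0,0.005,0,0,0,0.45],
    [0,0,0,0,0,0,0.45]
  ]
}}

```text
time: 5.35
tool_pos: [0.5611, -0.0746, 0.0605]
tool_rot: [3.14, 0.001, -1.333]
contact_force: [-0.4, 0.0, -0.2]
opening: 0.0503
```

Run:
```python
from cell import observe,imaging
from h import *
s=observe();print({k:np.round(s[k],4).tolist() for k in("time","qpos","tool_pos","tool_rot","contact_force")})
for n,b in(("scene",(150,60,350,230)),("side",(220,60,400,260))):
    d=imaging.read_camera(n);pickle.dump(d,open(n+"3.pkl","wb"));crop(d,*b,{"scene":4,"side":3,"wrist":2}[n],f"pics/{n}3.png")
```

```text
{'time': 5.35, 'qpos': [-0.2677, 0.5959, 1.6123, 0.0001, 0.9355, 2.6361], 'tool_pos': [0.5611, -0.0746, 0.0605], 'tool_rot': [3.1398, 0.0011, -1.333], 'contact_force': [-0.3609, 0.0492, -0.1726]}
```

View pics/scene3.png

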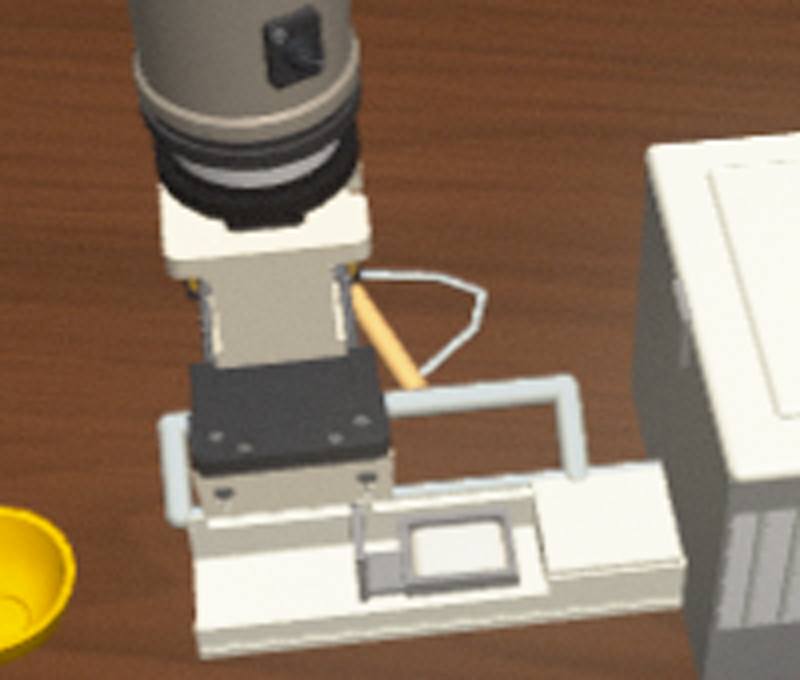

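View pics/side3.png

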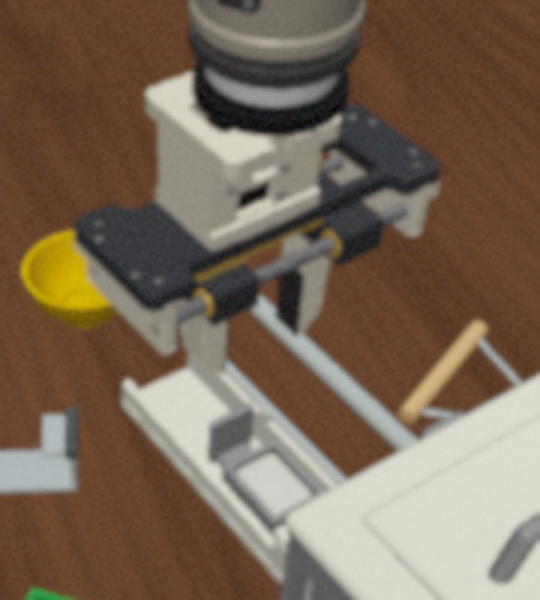

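The side view shows the rail finger tip at about (300,330), over the rail, and the other finger in the channel behind the tab at (230,430). Now I press.

Call:
{"name": "send_rows", "arguments": {
  "series": [
    [0,0.002,0.006,0,0,0,0.45],
    [0,0,0.006,0,0,0,0.45],
    [0,0,0.006,0,0,0,0.45]
  ]
}}

```text
time: 5.7
tool_pos: [0.56, -0.0755, 0.0437]
tool_rot: [-3.141, -0.0, -1.333]
contact_force: [-1.0, 0.7, 2.9]
opening: 0.0504
```

```bash
cat > look.py <<'E'
import sys
from cell import observe,imaging
from h import *
t=sys.argv[1]
s=observe();print({k:np.round(s[k],4).tolist() for k in("time","tool_pos","tool_rot","contact_force","opening")})
for n,b in(("scene",(170,80,330,225)),("side",(240,100,400,260))):
    if n not in sys.argv[2:]: continue
    d=imaging.read_camera(n);pickle.dump(d,open(n+t+".pkl","wb"));crop(d,*b,4 if n=="scene" else 3,f"pics/{n}{t}.png")
E
python3 look.py 4 side
```

```text
{'time': 5.7, 'tool_pos': [0.56, -0.0755, 0.0437], 'tool_rot': [-3.1408, -0.0004, -1.3333], 'contact_force': [-1.0161, 0.6957, 2.8669], 'opening': 0.0504}
```

View pics/side4.png

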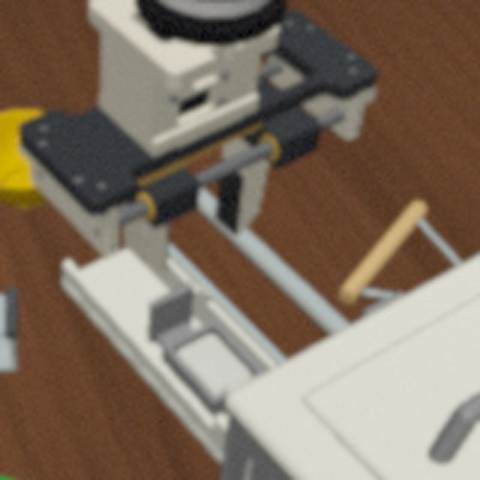

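The rail is going down under the fingertip with about 3 N. I continue to z≈0.022.

Call:
{"name": "send_rows", "arguments": {
  "series": [
    [0,0,0.006,0,0,0,0.45],
    [0,0,0.006,0,0,0,0.45],
    [0,0,0.006,0,0,0,0.45],
    [0,0,0.003,0,0,0,0.45],
    [0,0,0,0,0,0,0.45]
  ]
}}

```text
time: 6.17
tool_pos: [0.5618, -0.0752, 0.0227]
tool_rot: [-3.137, -0.001, -1.333]
contact_force: [3.9, 2.4, 5.5]
opening: 0.0503
```

```bash
python3 look.py 5 side scene
```

```text
{'time': 6.1667, 'tool_pos': [0.5618, -0.0752, 0.0227], 'tool_rot': [-3.1375, -0.0012, -1.3335], 'contact_force': [3.8982, 2.4208, 5.4698], 'opening': 0.0503}
```

View pics/side5.png

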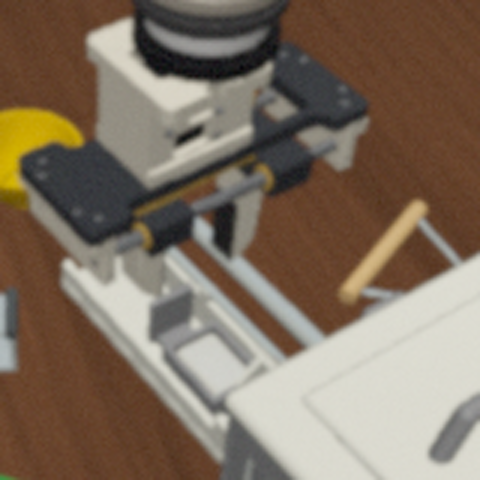

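View pics/scene5.png

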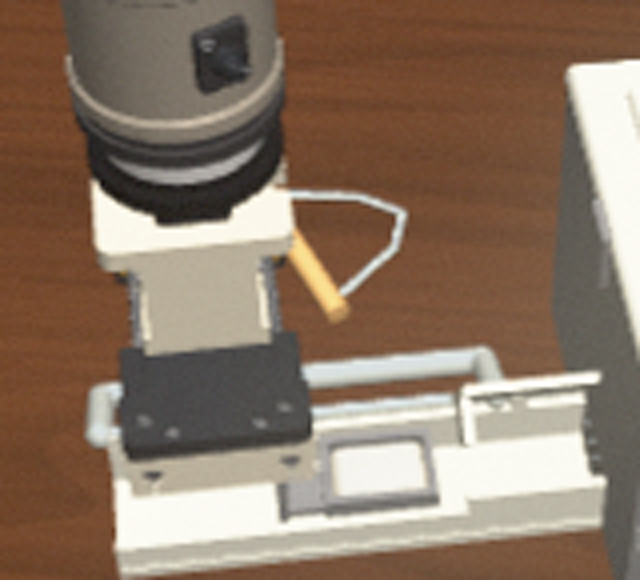

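```bash
cat > ang.py <<'E'
import sys
from fit2 import *
d=pickle.load(open("scene%s.pkl"%sys.argv[1],"rb"));Q=inv(p2,cloud(d))
m=(Q[...,0]>-65)&(Q[...,0]<-20)&(Q[...,1]>-60)&(Q[...,1]<10)&(Q[...,2]>9)&(Q[...,2]<70)
k=Q[m];print("rail",len(k),np.round(np.percentile(k,[5,50,95],axis=0),1).tolist())
m=(Q[...,0]>-5)&(Q[...,0]<60)&(Q[...,1]>5)&(Q[...,1]<50)&(Q[...,2]>45)&(Q[...,2]<100)
k=Q[m];print("flap",len(k),np.round(np.percentile(k,[2,50,98],axis=0),1).tolist())
E
python3 ang.py 5|tail -2
```

```text
rail 243 [[-37.3, -56.4, 17.3], [-31.5, -24.9, 22.6], [-28.8, 6.4, 25.6]]
flap 99 [[12.8, 6.4, 47.8], [31.9, 27.1, 76.9], [34.5, 48.7, 80.4]]
```

The flap stands up to z≈80, so q≈0.95, with the holder untouched. Now I push along +y (tool −x).

Call:
{"name": "send_rows", "arguments": {
  "series": [
    [-0.004,0,0,0,0,0,0.45],
    [-0.006,0,0,0,0,0,0.45],
    [-0.006,0,0,0,0,0,0.45],
    [-0.006,0,0,0,0,0,0.45],
    [-0.006,0,0,0,0,0,0.45]
  ]
}}

```text
time: 6.68
tool_pos: [0.5546, -0.0489, 0.0231]
tool_rot: [-3.139, -0.002, -1.333]
contact_force: [2.3, -4.6, 4.9]
opening: 0.0508
```

```bash
python3 look.py 6 side scene; python3 ang.py 6|tail -2
```

```text
{'time': 6.6833, 'tool_pos': [0.5546, -0.0489, 0.0231], 'tool_rot': [-3.1388, -0.0025, -1.333], 'contact_force': [2.3166, -4.6374, 4.8994], 'opening': 0.0508}
rail 145 [[-38.1, -30.1, 16.9], [-31.5, -11.3, 22.8], [-28.3, 7.4, 25.6]]
flap 100 [[12.7, 6.8, 47.6], [31.7, 27.0, 76.9], [34.8, 48.6, 80.0]]
```

View pics/side6.png

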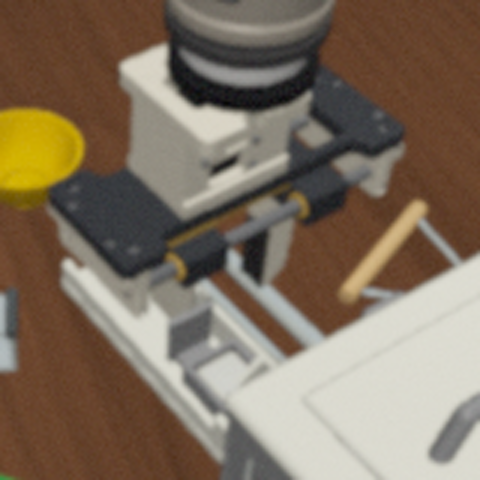

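View pics/scene6.png

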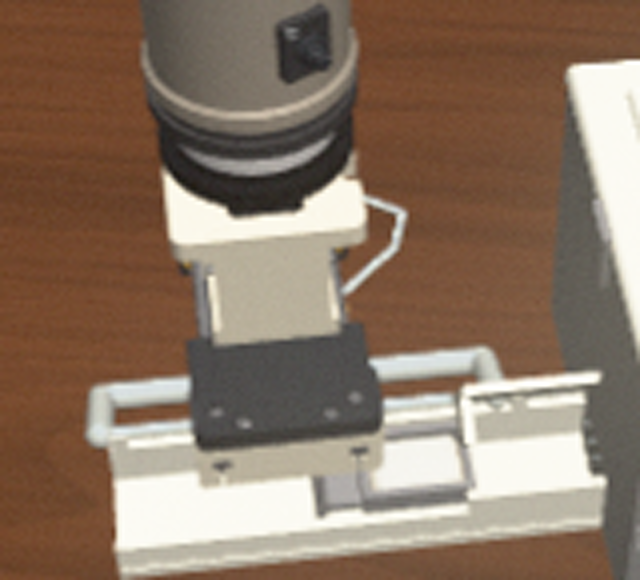

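Call:
{"name": "send_rows", "arguments": {
  "series": [
    [-0.006,0,0,0,0,0,0.45],
    [-0.006,0,0,0,0,0,0.45],
    [-0.006,0,0,0,0,0,0.45],
    [-0.006,0,0,0,0,0,0.45],
    [-0.006,0,0,0,0,0,0.45]
  ]
}}

```text
time: 7.2
tool_pos: [0.5471, -0.0194, 0.0229]
tool_rot: [-3.14, -0.002, -1.333]
contact_force: [2.9, -4.1, 4.8]
opening: 0.0503
```

```bash
python3 look.py 7 side scene; python3 ang.py 7|tail -2
```

```text
{'time': 7.2, 'tool_pos': [0.5471, -0.0194, 0.0229], 'tool_rot': [-3.1397, -0.0017, -1.3331], 'contact_force': [2.9269, -4.0664, 4.826], 'opening': 0.0503}
rail 19 [[-37.6, 1.6, 19.0], [-32.7, 6.7, 22.6], [-29.3, 8.9, 26.0]]
flap 106 [[12.9, 6.4, 48.1], [31.3, 28.4, 76.5], [34.4, 49.1, 80.5]]
```

View pics/scene7.png

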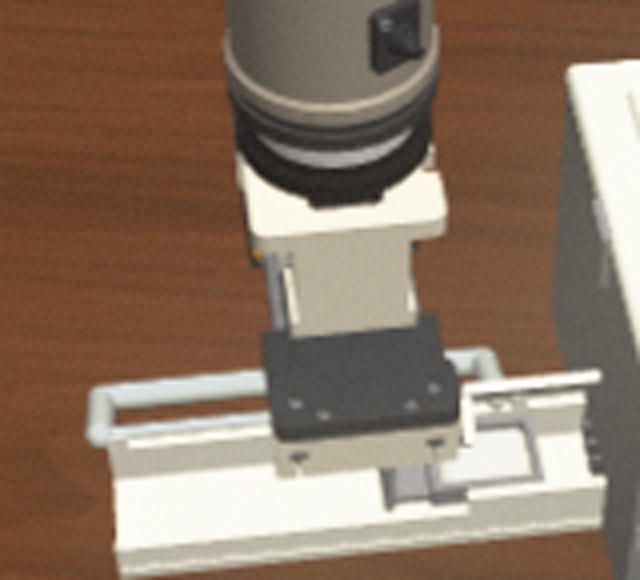

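Call:
{"name": "send_rows", "arguments": {
  "series": [
    [-0.005,0,0,0,0,0,0.45],
    [-0.005,0,0,0,0,0,0.45],
    [-0.004,0,0,0,0,0,0.45],
    [-0.004,0,0,0,0,0,0.45]
  ]
}}

```text
time: 7.63
tool_pos: [0.5419, -0.0011, 0.0227]
tool_rot: [-3.142, -0.0, -1.333]
contact_force: [1.2, -4.2, 4.5]
opening: 0.0507
```

```bash
python3 look.py 8 side scene; python3 ang.py 8|tail -2
```

```text
{'time': 7.6333, 'tool_pos': [0.5419, -0.0011, 0.0227], 'tool_rot': [-3.1416, -0.0002, -1.333], 'contact_force': [1.1979, -4.1782, 4.5174], 'opening': 0.0507}
265 191 [ 12.  -34.   22.2] [213 209 196]
265 206 [ 43.8 -38.   20. ] [121 118 111]Traceback (most recent call last):
  File "ang.py", line 5, in <module>
    k=Q[m];print("rail",len(k),np.round(np.percentile(k,[5,50,95],axis=0),1).tolist())
                                        ~~~~~~~~~~~~~^^^^^^^^^^^^^^^^^^^^
    return _quantile_unchecked(
        a, q, axis, out, overwrite_input, method, keepdims, weights)
    return _ureduce(a,
                    func=_quantile_ureduce_func,
    ...<5 lines>...
                    overwrite_input=overwrite_input,
                    method=method)
    r = func(a, **kwargs)
    result = _quantile(arr,
                       quantiles=q,
    ...<2 lines>...
                       out=out,
                       weights=wgt)
    slices_having_nans = np.isnan(arr[-1, ...])
                                  ~~~^^^^^^^^^
IndexError: index -1 is out of bounds for axis 0 with size 0
```

View pics/scene8.png

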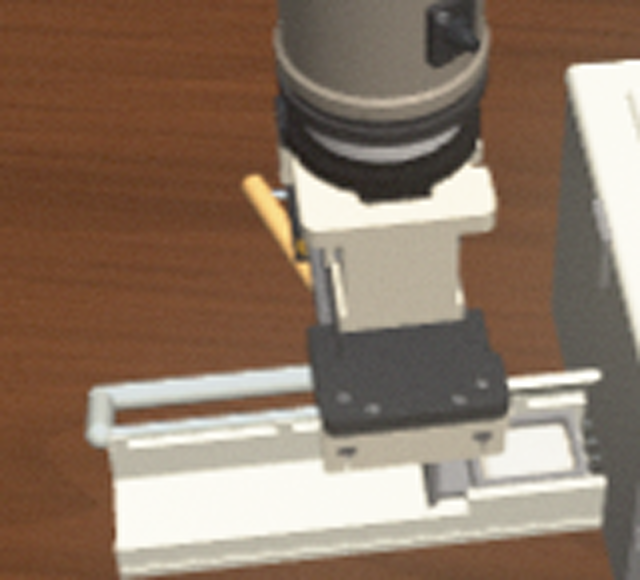

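View pics/side8.png

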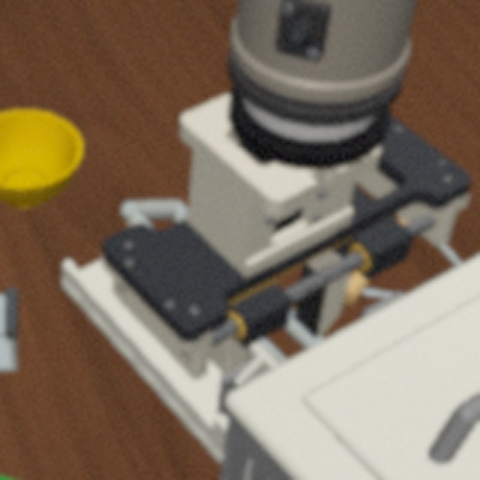

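Call:
{"name": "send_rows", "arguments": {
  "series": [
    [-0.002,0,0,0,0,0,0.45],
    [-0.002,0,0,0,0,0,0.45],
    [-0.001,0,0,0,0,0,0.45]
  ]
}}

```text
time: 7.98
tool_pos: [0.5407, 0.0035, 0.0227]
tool_rot: [3.141, -0.0, -1.333]
contact_force: [1.0, -4.1, 5.1]
opening: 0.0506
```

Call:
{"name": "send_rows", "arguments": {
  "series": [
    [-0.001,0,0,0,0,0,0.45]
  ]
}}

```text
time: 8.07
tool_pos: [0.5407, 0.0038, 0.0228]
tool_rot: [-3.141, -0.001, -1.333]
contact_force: [1.5, -11.0, 5.3]
opening: 0.05
```

Call:
{"name": "send_rows", "arguments": {
  "series": [
    [-0.001,0,0,0,0,0,0.45]
  ]
}}

```text
time: 8.15
tool_pos: [0.5407, 0.0039, 0.0229]
tool_rot: [-3.141, -0.002, -1.333]
contact_force: [1.5, -14.4, 7.0]
opening: 0.0505
```

```bash
python3 look.py 9 scene; python3 -c "
from h import *
d=pickle.load(open('scene9.pkl','rb'));crop(d,260,170,340,225,8,'pics/s9c.png')"
```

```text
{'time': 8.15, 'tool_pos': [0.5407, 0.0039, 0.0229], 'tool_rot': [-3.1412, -0.0022, -1.3334], 'contact_force': [1.5452, -14.3665, 7.0205], 'opening': 0.0505}
```

View pics/s9c.png

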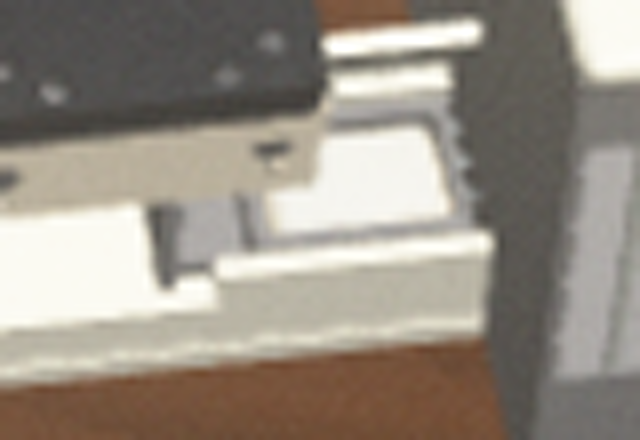

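```bash
python3 - <<'E' | tail -6
from g import *
d=pickle.load(open("scene9.pkl","rb"))
for n,u,v,z in [("nose outer",260+468/8,170+222/8,24),("nose inner",260+455/8,170+120/8,24),("coverwall end",260+492/8,170+236/8,30),("tab bot rear outer",260+162/8,170+290/8,6),("tray rear outer",260+255/8,170+250/8,24)]: print(n,np.round(px(d,u,v,z,p2),1))
E
```

```text
265 206 [ 43.8 -38.   20. ] [121 118 111]
nose outer [41.4 57.3 24. ]
nose inner [12.3 59.9 24. ]
coverwall end [50.6 60.4 30. ]
tab bot rear outer [ 37.3 -10.    6. ]
tray rear outer [42.8  9.6 24. ]
```

Force jumped from 4 to 14 N. The image puts the nose at y≈57–60, tray rear at 9.6 and tab at -10, so the holder is home. I back off along the rail first, then raise.

Call:
{"name": "send_rows", "arguments": {
  "series": [
    [0.003,0,0,0,0,0,0.45],
    [0.005,0,0,0,0,0,0.45],
    [0.006,0,0,0,0,0,0.45],
    [0.006,0,0,0,0,0,0.45],
    [0,0,0,0,0,0,0.45]
  ]
}}

```text
time: 8.62
tool_pos: [0.5447, -0.0148, 0.0224]
tool_rot: [3.14, 0.0, -1.334]
contact_force: [-1.6, -0.3, 4.4]
opening: 0.0503
```

```bash
python3 look.py 10 side scene; python3 -c "
from h import *
d=pickle.load(open('scene10.pkl','rb'));crop(d,240,160,340,225,8,'pics/s10c.png')"
```

```text
{'time': 8.6167, 'tool_pos': [0.5447, -0.0148, 0.0224], 'tool_rot': [3.1405, 0.0005, -1.3339], 'contact_force': [-1.6105, -0.2967, 4.3523], 'opening': 0.0503}
```

View pics/s10c.png

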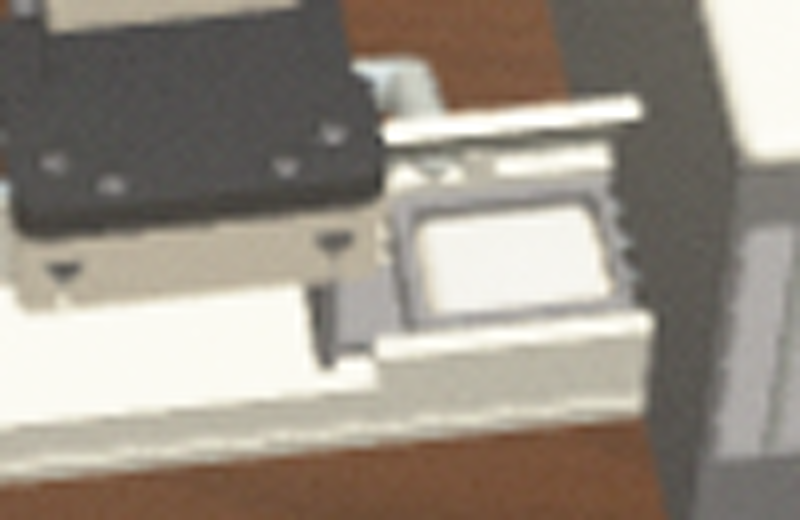

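The holder stayed home: its nose edge is at (625,260), against the wall bars. Raising gently now.

Call:
{"name": "send_rows", "arguments": {
  "series": [
    [0,0,-0.005,0,0,0,0.45],
    [0,0,-0.007,0,0,0,0.45],
    [0,0,-0.007,0,0,0,0.45],
    [0,0,-0.007,0,0,0,0.45],
    [0,0,-0.007,0,0,0,0.45]
  ]
}}

```text
time: 9.13
tool_pos: [0.5458, -0.014, 0.0569]
tool_rot: [-3.14, -0.001, -1.333]
contact_force: [1.1, 0.3, 0.6]
opening: 0.0503
```

Call:
{"name": "send_rows", "arguments": {
  "series": [
    [0,0,-0.005,0,0,0,0.45],
    [0,0,-0.01,0,0,0,0.45],
    [0,0,-0.03,0,0,0,0.45],
    [0,0,-0.04,0,0,0,0.45],
    [0,0,-0.04,0,0,0,0.45]
  ]
}}

```text
time: 9.55
tool_pos: [0.5439, -0.0139, 0.1818]
tool_rot: [3.139, 0.001, -1.333]
contact_force: [1.4, 0.3, -1.6]
opening: 0.0503
```

Call:
{"name": "send_rows", "arguments": {
  "series": [
    [0,0.03,-0.03,0,0,0,0.45],
    [0,0.04,0,0,0,0,0.45],
    [0,0.04,0,0,0,0,0.45],
    [0,0.03,0,0,0,0,0.45],
    [0,0,0,0,0,0,0.45]
  ]
}}

```text
time: 9.97
tool_pos: [0.4041, -0.0468, 0.2104]
tool_rot: [3.138, 0.001, -1.334]
contact_force: [0.5, -0.2, -0.2]
opening: 0.0504
```

```bash
python3 look.py 11 side scene; python3 -c "
from h import *
d=pickle.load(open('scene11.pkl','rb'));crop(d,180,145,340,225,5,'pics/s11c.png');cv2.imwrite('pics/s11.png',d['color'][...,::-1])"
```

```text
{'time': 9.9667, 'tool_pos': [0.4041, -0.0468, 0.2104], 'tool_rot': [3.1381, 0.0012, -1.3342], 'contact_force': [0.4526, -0.1996, -0.1967], 'opening': 0.0504}
```

View pics/s11c.png

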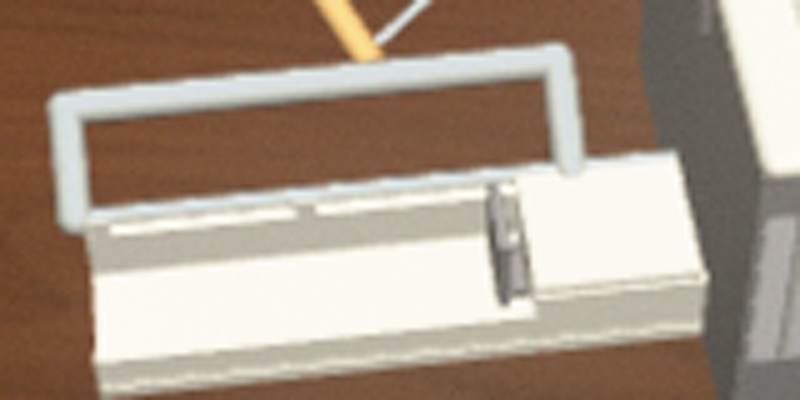

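View pics/side11.png

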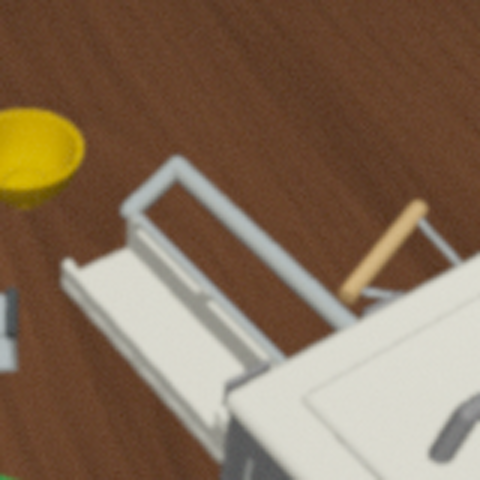

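View pics/s11.png

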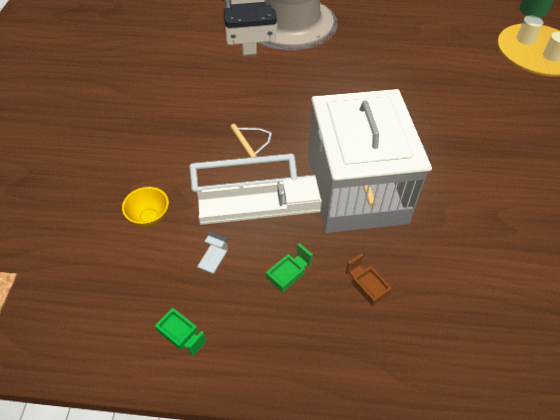

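The flap is shut over the tray with the tab just outside it at crop (505,240). The bowl, perch and clip look unchanged. One numeric check against the first image, then I hand in.

```bash
python3 - <<'E' | tail -9
from g import *
d=pickle.load(open("scene11.pkl","rb"))
D=np.abs(d["color"].astype(int)-ds["color"].astype(int)).sum(2)
for n,(a,b,c,e) in dict(bowl=(120,185,172,228),perch=(228,120,275,156),clip=(195,232,232,275),rail=(190,152,298,172),flap=(288,180,318,200)).items():
    k=D[b:e,a:c]; z0=ds["range_z"][b:e,a:c];z1=d["range_z"][b:e,a:c];print(n,"px changed",(k>90).sum(),"dz med mm",round(1000*float(np.median(z1-z0)),2))
for n,u,v,z in [("tab rear bot outer",180+506/5,145+306/5,6),("tab rear top inner",180+489/5,145+186/5,40)]: print(n,np.round(px(d,u,v,z,p2),1))
E
```

```text
265 191 [ 12.  -34.   22.2] [213 209 196]
265 206 [ 43.8 -38.   20. ] [121 118 111]
bowl px changed 0 dz med mm 0.09
perch px changed 0 dz med mm 0.04
clip px changed 0 dz med mm -0.03
rail px changed 0 dz med mm 0.03
flap px changed 0 dz med mm -0.31
tab rear bot outer [37.4 -8.3  6. ]
tab rear top inner [  9.6 -10.7  40. ]
```

```bash
python3 -c "
from cell import workorder
print(workorder.hand_in())"
```

```text
the job is handed in; nothing more can be done
None
```

The holder is home against the carrier wall with the flap shut over it, and the job was handed in at about 10 s of the 38 s allowed. No verdict was reported.

**What I did:** One fingertip pressed the rail until the flap stood at about 0.95 rad. That finger then slid along the rail holding the flap open while the other finger pushed the grey holder by its tab. I stopped when the push force along the trough jumped from about 4 N to 14 N at the wall. Then I backed off along the rail, raised the arm so the flap sprang shut, and moved it clear of everything.

**Last checks:**
- **Holder:** in the last image the tab's rear face is at y about -8 to -11, against -11 expected. Before the flap shut, the tray's rear edge was at y 9.6 (10 expected) and the nose at y 57–60 (60 expected). These spreads fit the roughly 2 mm camera calibration, but at contact the finger position alone suggested about 2 mm short. I took the force jump and the image together as home.
- **Flap and rail:** the same as in the first image, with no pixels changed and a depth difference of 0.3 mm or less.
- **Bowl, perch and clip:** no pixels changed.
- **Not measured:** I had no direct reading that the holder stayed flat on the trough floor during the final 14 N contact. The pictures showed no tipping.

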